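# Slide the parts tray home against the sprung stop and shut the acrylic door

### The arm

A 6-joint arm with a two-finger parallel gripper is mounted at the origin on the work surface. World frame = base frame: x ahead of the robot, y to its left, z up, the work surface at z = 0. Lengths are in m, angles in rad, forces in N, time in s.
With the tool pointing down it reaches from about 0.3 to 1 m from the base axis. Payload 5.1 kg.
Tool frame: the origin (TCP) lies midway between the tips of the shut fingers; the grasp point (between the pads) lies 19 mm behind it; z points along the fingers, y is the line along which they close (so a half turn about z gives the same grasp; the last joint's range is limited). The gripper opens to 95 mm and grips with 3 to 60 N. Pads are 20 mm wide; open, the fingers measure 119 mm over their backs; the gripper's body (75 mm by 180 mm) begins 59 mm behind the grasp point.
Start: joints at [1.037, 0.124, 1.65, -0, 1.367, -0.083], TCP at [0.283, 0.585, 0.191] pointing down, gripper open.
Joint ranges: [-2.61, 2.61], [-1.02, 2.33], [0.03, 2.71], [-1.35, 4.49], [0.32, 2.68], [-2.91, 2.91]. Speed limits (rad/s): [2.57, 2.57, 3.14, 3.14, 3.14, 3.14].

### API

Orientations are given as a unit quaternion [x, y, z, w].
In Python, from bench import manip, cams gives the robot as it stands.
- The arm moves only by the shell command python3 -m crank 'ROWS' [FORCE]. ROWS is JSON, a list of rows, each a list of 3 entries, a list of its own where there are three numbers: the turn, a rotation vector about the tool's x, y, z as a fraction of full scale, then the shift along the tool's x, y, z as a fraction of full scale, then the finger opening in mm, from 0 to 95.1. In form: [[[ax, ay, az], [x, y, z], hand], ...]. A call has 1 to 12 rows; each row shifts and turns the commanded pose from where the row before left it, along the tool's axes as they then stand; what a row does not reach is not made up. Full scale, the value 1, is 0.02 m for a shift and 10 degrees for a turn. A row lasts 1/8 s, in which the tool goes at most 62.5 mm and 10.7 degrees, less where a joint would pass 70% of its speed; a pose out of reach is approached as far as the arm can. A call with a number of a shift or a turn outside -1 to 1 is refused whole. A call with a gripper value outside its range is refused whole. The fingers move at their own pace and stop on an object; FORCE is the grip in N (left out, the last holds). Time passes only in rows, so rows that do not move let the fingers close. It gives the time, the measured TCP pose, the force, the opening and the grip force at its end, in the units of the state.
- manip.get_state(): the state, without advancing time (a new reading comes with each control period).
- cams.get_image(name): name is "scene" or "top"; returns the picture (480x640x3 uint8, blue, green, red); there is no depth.
- cams.calibration(name): a dict with "mtx" (3x3 intrinsics, pixels), "cam_to_world" (4x4, takes a point from camera to world coordinates). Camera axes: x right, y down, z forward; pixel columns grow to the right and rows downward; lengths in m; the calibration is good to about 2 mm. A picture is of the moment at which its call begins. calibration takes no time and is no camera call.
- manip.job_done(): hands the job in; it is judged then, once.
The state is a dict: "clock": time; "joint_positions": joint angles; "qd": joint speeds; "tau": joint torques, N m; "tcp_pos": TCP position; "orientation": TCP orientation; "force": force on the tool from outside, world axes, zero at the start; "ft_torque": the same for the moment, N m; "opening": finger opening in m; "finger_force": force on a finger pad.
Only numpy, scipy, OpenCV 4.12 (cv2) and the standard library are available. Lean on these libraries where they do the work, as an engineer would, in place of code of your own. Each camera call takes 0.05 s, during which the arm holds its last target. There are 200 camera calls.

### The job

Push the grey parts tray straight into the clear acrylic cabinet until it rests snugly against the sprung rubber stop somewhere inside and stays there touching it, then swing the cabinet's door fully shut. Be gentle: the stop must be pressed noticeably (about 3 to 4 N is right) but never with more than 9 N, the acrylic must not be pushed harder than about 20 N, and the door must not be slammed. Keep the tray flat and leave the mallet, latch, funnel and drawer pull where they are.

Things in the scene. Friction and masses are not known exactly. Their poses are not given: they have to be found in the camera images.
- cabinet: Clear acrylic cabinet, aluminium edge trims, fixed. Origin: on the shelf, in the door plane, midway between side walls; x into the cabinet, y left, z up. 4 mm base plate, 135 mm wide, x -105 to 270 mm. Side walls 4 mm, inner faces y = +/-57.5 mm, x 0 to 260, tops 89 mm over the shelf. Open above for x 0 to 120; top (upper side 92 mm) over x 120 to 260 only. Robot may press it with 20 N at most.
- tray: Loose grey open tray, 160 long (x, towards the cabinet's back) x 105 x 62 mm, walls 5 mm, zinc hardware in it; origin at centre of underside. Flat on the base plate, rear part between the side walls (5 mm play each side), front 60 to 85 mm out before the door plane, nearly parallel to the walls. Weight 0.45 kg x 0.7 to 1.4; friction unknown, so the force to slide it differs from run to run.
- backstop: The stop's guide rods on the back wall; pose equals the cabinet's and does not tell where the pad is. The stop's black rubber pad, 90 x 40 mm, faces the tray's rear wall; its face rests somewhere at x = 175 to 215 mm in the cabinet's frame, not measured: feel for it. It yields along x on a spring, 0.45 N per mm, 30 mm travel; when let go it pushes the tray back only as far as friction lets it.
- door (a joint): Angle of the clear door (aluminium strip on free edge and top), rad: 0 shut, grows as it opens towards the robot; starts at 1.75 to 2.05 (swung out past square, to the left), at most 2.2. Panel 6 mm thick, from 9 to 83 mm above the shelf, reaches 120 mm from the hinge; no handle. Slightly stiff, damped hinge (0.06 N m + 0.08 N m s): it stays where it is left.
- door_hinge (a point): Point on the door's vertical hinge axis, 46 mm above the shelf, in the panel's mid-plane; at cabinet x = -6, y = +59.5 mm. From it the door, opened by angle a, extends along (-sin a, -cos a) in the cabinet's x, y, and its outer face looks along (-cos a, sin a).
- mallet: Mallet with blue hard silicone head (60 mm diameter, 90 mm long) and wooden handle, 230 mm long in all, lying at the right; origin under the middle on the shelf, handle to its -x. Bystander.
- latch: Zinc barrel door latch, 110 x 50 x 22 mm, lying at the right; origin at the centre of its underside. Bystander.
- funnel: Black plastic funnel, 120 mm across, 115 mm high, standing mouth down at the left; origin at the centre of its rim on the shelf. Bystander.
- pull: Aluminium bow drawer pull standing on its two feet at the left, 146 mm long (its y), 34 mm high; origin midway between the feet on the shelf. Bystander.
Things that resemble listed ones, but are neither listed nor needed, are in the scene too. What is shaped like the tray but orange is not meant.

How it is judged:
On the way:
1. the tray is pressed snugly (over 1.5 N) on the sprung stop (contact force between tray and backstop above 1.5 N), for 0.3 s.
At the end, for the whole second after the job is handed in: The tray lies flat (within 0.05 rad) and still inside the cabinet, still touching the sprung stop (over 0.3 N), and the door is shut to within 0.05 rad (contact force between tray and backstop above 0.3 N and value of joint door below 0.05 rad and linear speed of tray below 0.01 m/s and angle between tray's own z axis and vertical below 0.05 rad and x of tray in the frame of cabinet above 0.09 m).
It fails at once if the sprung stop is pressed by the tray or the robot with more than 9 N (contact force between any of tray, the arm, the fingers and backstop above 9 N).
It fails at once if the acrylic cabinet or its door is pushed by the robot with more than 22 N (contact force between any of the arm, the fingers and cabinet above 22 N).
It fails at once if the door is slammed (closing faster than 2.5 rad/s) (velocity of joint door below -2.5 rad/s).
It fails at once if the tray is tipped by more than 0.2 rad (angle between tray's own z axis and vertical above 0.2 rad).
It fails at once if a bystander is moved by more than 20 mm (distance of any of mallet, latch, funnel, pull from where it was at the start of the episode above 0.02 m).
It also fails if it takes over 72 s, if anything falls off the work surface, if the arm or the gripper's body presses on something with over 40 N, if the wrist force passes 120 N, or if a joint passes its speed limit or range.

## Working session

There is one attempt and no reset: what is moved stays moved. The work goes in short steps, Python scripts to look and compute and a shell command to move; the robot and the scene stay as the last step left them, time stands still between calls to the robot, and variables do not carry over. Pictures are saved under pics/ and viewed, at most 10 in all, crops included, and the job is handed in when it is done.

```bash
ls; mkdir -p pics; python3 - <<'E'
from bench import manip,cams
import cv2,numpy as np
for n in("scene","top"):
    cv2.imwrite(f"pics/{n}0.png",cams.get_image(n))
    c=cams.calibration(n);print(n,np.round(c["mtx"],1).tolist(),np.round(c["cam_to_world"],4).tolist())
print(manip.get_state())
E
```

```text
pics
scene [[617.9, 0.0, 318.7], [0.0, 617.9, 246.2], [0.0, 0.0, 1.0]] [[0.1996, 0.6325, -0.7484, 1.4499], [0.9796, -0.111, 0.1674, -0.2062], [0.0228, -0.7666, -0.6417, 0.9192], [0.0, 0.0, 0.0, 1.0]]
top [[434.1, 0.0, 318.2], [0.0, 434.1, 241.3], [0.0, 0.0, 1.0]] [[0.0088, -0.973, 0.2305, 0.2242], [-1.0, -0.0087, 0.0017, 0.0083], [0.0004, -0.2305, -0.9731, 1.1148], [0.0, 0.0, 0.0, 1.0]]
{'clock': 0.1, 'joint_positions': array([ 1.03737324e+00,  1.24454213e-01,  1.65150319e+00, -4.25606504e-05,
        1.36752024e+00, -8.25875259e-02]), 'qd': array([-0.00194105, -0.00044368, -0.0019333 , -0.00222375,  0.00307951,
        0.00036085]), 'tau': array([ 4.74134195e-04, -4.18876934e+01, -3.61098182e+01,  7.77252554e-02,
        4.61390766e-02, -5.97842109e-05]), 'tcp_pos': array([0.28293143, 0.58450436, 0.18952099]), 'orientation': array([ 2.23509288e-01,  9.74701344e-01, -9.04459903e-04, -2.65868232e-04]), 'force': array([ 0.32566792, -0.4743713 ,  0.84308838]), 'ft_torque': array([ 0.01754185,  0.00817361, -0.01240639]), 'finger_force': 0.0, 'opening': 0.09469854423785135}
```

View pics/scene0.png

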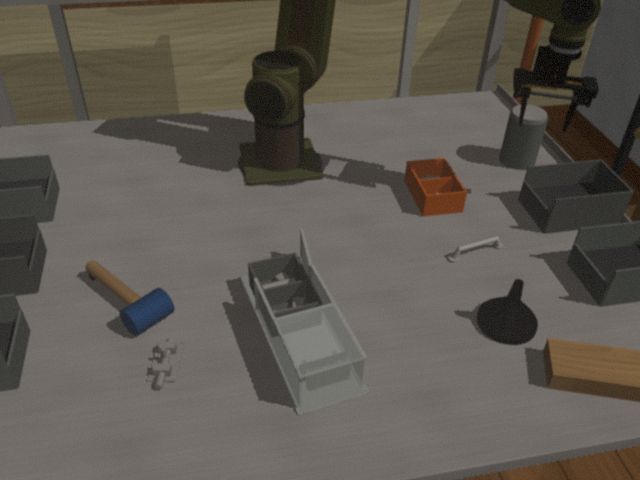

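View pics/top0.png

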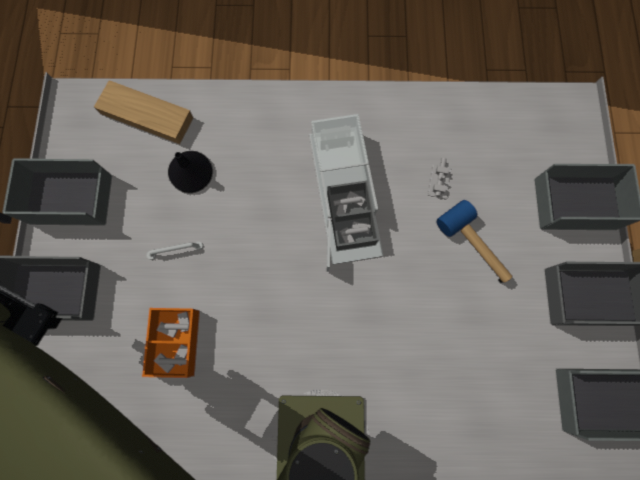

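The cabinet is in the centre (top view about 310-382, 115-265), with the tray in its front part and the door at the left-front (about 328, 220-265). I'll zoom in on both views.

```bash
python3 - <<'E'
import cv2,numpy as np
a=cv2.imread("pics/top0.png")[105:275,295:395]; a=cv2.resize(a,None,fx=3.5,fy=3.5,interpolation=cv2.INTER_CUBIC)
b=cv2.imread("pics/scene0.png")[225:415,235:375]; b=cv2.resize(b,None,fx=3.13,fy=3.13,interpolation=cv2.INTER_CUBIC)
h=595;c=np.zeros((h,350+439,3),np.uint8);c[:a.shape[0],:350]=a[:h];c[:b.shape[0],350:350+b.shape[1]]=b[:h,:439]
cv2.imwrite("pics/crop.png",cv2.convertScaleAbs(c,alpha=1.5))
E
```

```text
(no output)
```

View pics/crop.png

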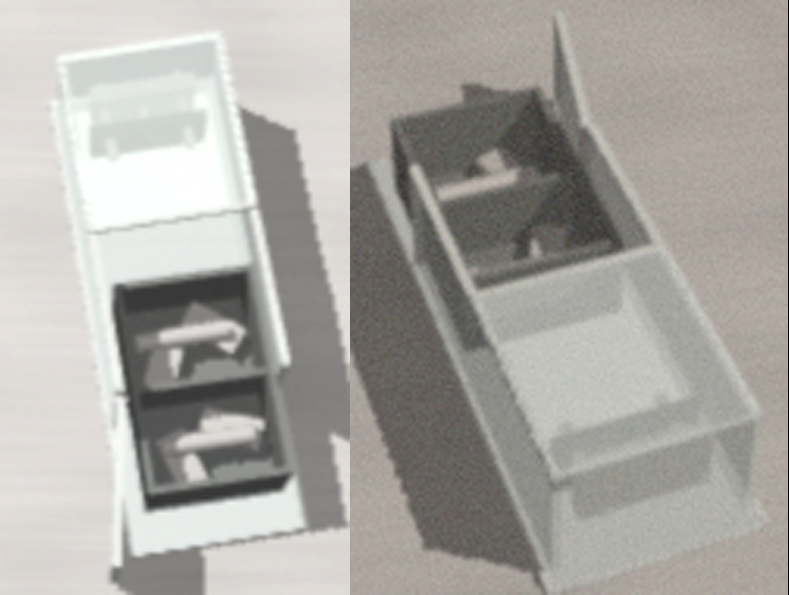

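```bash
cat >h.py <<'E'
import numpy as np,cv2
from bench import cams
def cast(n,uv,z):
    c=cams.calibration(n);M=np.array(c["cam_to_world"]);K=np.array(c["mtx"])
    d=M[:3,:3]@np.linalg.solve(K,[uv[0],uv[1],1]);o=M[:3,3]
    return (o+d*(z-o[2])/d[2])[:2]
E
python3 - <<'E'
from h import *
T=dict(plateBL=(57,58,.092),plateBR=(221,35,.092),plateFL=(93,232,.092),plateFR=(253,206,.092),wallRF=(288,363,.089),baseFL=(130,555,.004),baseFR=(303,527,.004),trayRL=(114,287,.066),trayRR=(248,270,.066),trayFR=(293,470,.066),trayFL=(145,494,.066),doorFree=(115,572,.083),hinge=(122,398,.083))
S=dict(plateBL=(760,412,.092),plateBR=(558,480,.092),plateFL=(655,245,.092),plateFR=(482,328,.092),wallRF=(416,168,.089),baseBL=(765,520,.004),baseBR=(548,593,.004),trayFR=(392,122,.066),trayFL=(540,90,.066),doorFree=(559,14,.083),wallLF=(590,130,.089))
for k,(u,v,z) in T.items(): print('T',k,np.round(cast("top",(u/3.5+295,v/3.5+105),z),4))
for k,(u,v,z) in S.items(): print('S',k,np.round(cast("scene",((u-350)/3.13+235,v/3.13+225),z),4))
E
```

```text
T plateBL [0.7851 0.0307]
T plateBR [ 0.805 -0.091]
T plateFL [0.6477 0.0031]
T plateFR [ 0.6688 -0.1124]
T wallRF [ 0.5513 -0.1354]
T baseFL [ 0.4282 -0.0267]
T baseFR [ 0.4505 -0.1556]
T trayRL [ 0.6157 -0.0127]
T trayRR [ 0.6297 -0.1109]
T trayFR [ 0.4791 -0.1404]
T trayFL [ 0.4607 -0.0353]
T doorFree [ 0.4017 -0.0139]
T hinge [ 0.5263 -0.0184]
S plateBL [0.7897 0.0308]
S plateBR [ 0.8152 -0.0868]
S plateFL [0.6534 0.0018]
S plateFR [ 0.701  -0.1103]
S wallRF [ 0.5577 -0.1305]
S baseBL [0.7976 0.0383]
S baseBR [ 0.8233 -0.0935]
S trayFR [ 0.4859 -0.1385]
S trayFL [ 0.4708 -0.0365]
S doorFree [ 0.4127 -0.0129]
S wallLF [ 0.5417 -0.0162]
```

```bash
python3 -m crank '[[[0,0,-0.8875],[0,0,0],60],[[0,0,-0.8875],[0,0,0],60],[[0,0,-0.8875],[0,0,0],60],[[0,0,-0.8875],[0,-0.5,0],60],[[0,0,0],[0,-1,0],60],[[0,0,0],[0,-1,0],60],[[0,0,0],[0,-1,0],60],[[0,0,0],[0,-1,0],60],[[0,0,0],[0,-1,0],60],[[0,0,0],[0,-1,0],60],[[0,0,0],[0,-1,0],60],[[0,0,0],[0,-1,0],60]]' 10
python3 -m crank '[[[0,0,0],[0,-1,0],60],[[0,0,0],[0,-1,0],60],[[0,0,0],[0,-1,0],60],[[0,0,0],[0,-1,0],60],[[0,0,0],[0,-1,0],60],[[0,0,0],[0,-1,0],60],[[0,0,0],[0,-1,0],60],[[0,0,0],[0,-1,0],60],[[0,0,0],[0,-1,0],60],[[0,0,0],[0,-1,0],60],[[0,0,0],[0,-1,0],60],[[0,0,0],[0,-1,0],60]]'
cat >>h.py <<'E'
from scipy.spatial.transform import Rotation as R
O=np.array([.544,-.073]);YAW=.17
def st():
    from bench import manip
    s=manip.get_state();p=s["tcp_pos"];c,n=np.cos(YAW),np.sin(YAW);A=np.array([[c,n],[-n,c]])
    Rm=R.from_quat(s["orientation"]).as_matrix();y=Rm[:,1]
    print("t",round(s["clock"],2),"cab mm",np.round(A@(p[:2]-O)*1e3,1),"z",round(p[2]*1e3,1),"tool y yaw-cab",round(np.degrees(np.arctan2(y[1],y[0])-YAW)-90,2),"tilt",np.round(Rm[:2,2],4),"Fcab",np.round(A@s["force"][:2],2),round(s["force"][2],2),"open",round(s["opening"]*1e3,1))
E
python3 -c "import h;h.st()"
```

```text
clock: 1.6
tcp_pos: [0.3104, 0.416, 0.1907]
orientation: [-0.084, 0.996, 0.0, 0.0]
force: [-0.0, -0.1, -0.9]
opening: 0.0598
finger_force: 0.0
clock: 3.1
tcp_pos: [0.3505, 0.1795, 0.1906]
orientation: [-0.084, 0.996, 0.0, 0.0]
force: [-0.5, 0.5, 0.2]
opening: 0.0604
finger_force: 0.0
t 3.1 cab mm [-148.   281.6] z 190.6 tool y yaw-cab -0.07 tilt [0.0003 0.0001] Fcab [-0.4   0.53] 0.2 open 60.4
```

```bash
python3 -m crank '[[[0,0,0],[0,-1,0],60],[[0,0,0],[0,-1,0],60],[[0,0,0],[0,-1,0],60],[[0,0,0],[0,-1,0],60],[[0,0,0],[0,-1,0],60],[[0,0,0],[0,-1,0],60],[[0,0,0],[0,-1,0],60],[[0,0,0],[0,-1,0],60],[[0,0,0],[0,-1,0],60],[[0,0,0],[0,-1,0],60],[[0,0,0],[0,-1,0],60],[[0,0,0],[0,-1,0],60]]'
python3 -m crank '[[[0,0,0],[0,-1,0],60],[[0,0,0],[0,-1,0],60],[[0,0,0],[-0.5,-0.23,0],60],[[0,0,0],[-1,0,1],60],[[0,0,0],[0,0,1],60],[[0,0,0],[0,0,1],60],[[0,0,0],[0,0,1],60],[[0,0,0],[0,0,1],60],[[0,0,0],[0,0,0],60]]'
python3 - <<'E'
from h import *
st()
a=cams.get_image("scene")[165:415,200:420];b=cams.get_image("top")[105:275,285:405]
a=cv2.resize(a,(520,591));b=cv2.resize(b,(270,383));c=np.zeros((595,795,3),np.uint8);c[:591,:520]=a;c[:383,522:792]=b
cv2.imwrite("pics/p2.png",cv2.convertScaleAbs(c,alpha=1.5))
E
```

```text
clock: 4.6
tcp_pos: [0.3905, -0.0569, 0.1906]
orientation: [-0.084, 0.996, -0.0, 0.0]
force: [-0.6, 0.1, -0.5]
opening: 0.06
finger_force: 0.0
clock: 5.72
tcp_pos: [0.4267, -0.0939, 0.089]
orientation: [-0.085, 0.996, 0.001, -0.002]
force: [0.6, -0.7, 1.0]
opening: 0.06
finger_force: 0.0
t 5.72 cab mm [-119.1   -0.7] z 89.0 tool y yaw-cab -0.04 tilt [-0.0035  0.0016] Fcab [ 0.45 -0.76] 0.99 open 60.0
```

View pics/p2.png

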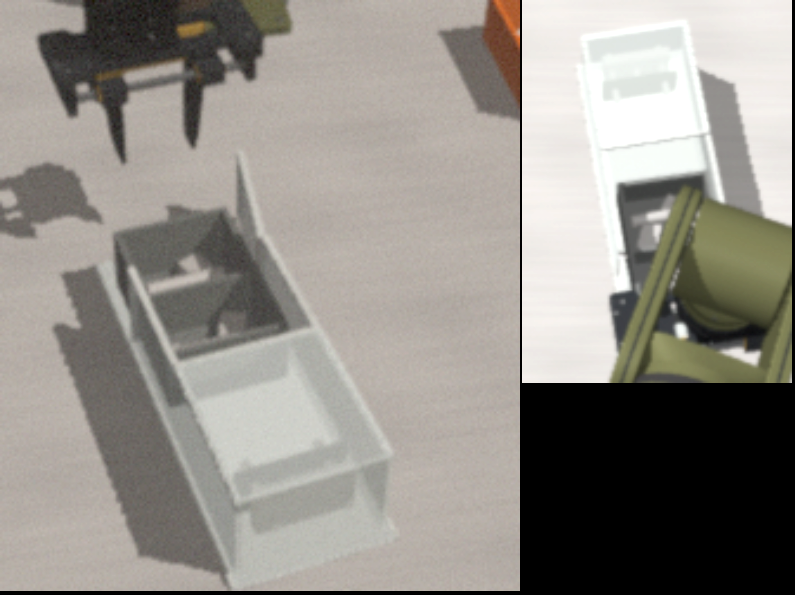

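The scene view shows the open fingers centred in front of the tray (about 122-193, 155), clear of the door. Going down and making contact slowly.

```bash
python3 -m crank '[[[0,0,0],[0,0,1],60],[[0,0,0],[0,0,1],60],[[0,0,0],[0,0,0.7],60],[[0,0,0],[0,0.03,0],60],[[0,0,0],[0,0,0],60]]'
python3 -c "import h;h.st()"
python3 -m crank '[[[0,0,0],[-0.5,0,0],60],[[0,0,0],[-0.5,0,0],60],[[0,0,0],[-0.3,0,0],60],[[0,0,0],[0,0,0],60]]'
python3 -c "import h;h.st()"
```

```text
clock: 6.45
tcp_pos: [0.4286, -0.0944, 0.0376]
orientation: [-0.084, 0.996, -0.0, 0.001]
force: [0.1, 0.2, 0.3]
opening: 0.06
finger_force: 0.0
t 6.45 cab mm [-117.4   -1.6] z 37.6 tool y yaw-cab -0.06 tilt [ 0.0014 -0.0005] Fcab [0.12 0.19] 0.33 open 60.0
clock: 6.95
tcp_pos: [0.454, -0.0897, 0.0367]
orientation: [-0.085, 0.996, 0.0, -0.0]
force: [0.1, 0.1, -0.5]
opening: 0.0601
finger_force: 0.0
t 6.95 cab mm [-91.6  -1.2] z 36.7 tool y yaw-cab -0.04 tilt [-0.0001  0.    ] Fcab [0.08 0.08] -0.52 open 60.1
```

```bash
for i in 1; do python3 -m crank '[[[0,0,0],[-0.2,0,0],60],[[0,0,0],[-0.2,0,0],60],[[0,0,0],[-0.2,0,0],60]]' >/dev/null; python3 -c "import h;h.st()"
python3 -m crank '[[[0,0,0],[-0.2,0,0],60],[[0,0,0],[-0.2,0,0],60]]'>/dev/null; python3 -c "import h;h.st()"
python3 -m crank '[[[0,0,0],[-0.2,0,0],60],[[0,0,0],[-0.2,0,0],60]]'>/dev/null; python3 -c "import h;h.st()"
python3 -m crank '[[[0,0,0],[-0.2,0,0],60],[[0,0,0],[-0.2,0,0],60]]'>/dev/null; python3 -c "import h;h.st()"
python3 -m crank '[[[0,0,0],[-0.2,0,0],60],[[0,0,0],[-0.2,0,0],60]]'>/dev/null; python3 -c "import h;h.st()";done
```

```text
t 7.33 cab mm [-80.8  -1.2] z 36.4 tool y yaw-cab -0.07 tilt [-0.0022 -0.    ] Fcab [-5.21 -0.2 ] 1.07 open 60.1
t 7.58 cab mm [-72.   -1.2] z 36.4 tool y yaw-cab -0.07 tilt [-0.0004  0.0002] Fcab [-3.72 -0.01] 0.18 open 59.8
t 7.83 cab mm [-63.8  -1.2] z 36.5 tool y yaw-cab -0.07 tilt [0.0001 0.0002] Fcab [-1.67  0.24] -1.58 open 60.1
t 8.07 cab mm [-55.8  -1.3] z 36.5 tool y yaw-cab -0.07 tilt [0.     0.0001] Fcab [-1.88  0.76] -1.82 open 60.2
t 8.32 cab mm [-47.8  -1.3] z 36.6 tool y yaw-cab -0.07 tilt [-0.0001  0.0001] Fcab [-1.21  0.22] -1.01 open 60.0
```

```bash
python3 -m crank '[[[0,0,0],[-0.2,0,0],60],[[0,0,0],[-0.2,0,0],60],[[0,0,0],[-0.2,0,0],60],[[0,0,0],[-0.2,0,0],60],[[0,0,0],[-0.2,0,0],60]]'>/dev/null; python3 -c "import h;h.st()"
python3 -m crank '[[[0,0,0],[-0.2,0,0],60],[[0,0,0],[-0.2,0,0],60],[[0,0,0],[-0.2,0,0],60]]'>/dev/null; python3 -c "import h;h.st()"
python3 - <<'E'
from h import *
a=cams.get_image("scene")[225:415,200:420];b=cams.get_image("top")[105:275,285:405]
a=cv2.resize(a,(520,450));b=cv2.resize(b,(270,383));c=np.zeros((452,795,3),np.uint8);c[:450,:520]=a;c[:383,522:792]=b
cv2.imwrite("pics/p3.png",cv2.convertScaleAbs(c,alpha=1.5))
st()
E
```

```text
t 8.95 cab mm [-27.8  -1.3] z 36.7 tool y yaw-cab -0.07 tilt [ 0. -0.] Fcab [-1.16  0.15] -1.23 open 59.9
t 9.32 cab mm [-15.8  -1.4] z 36.7 tool y yaw-cab -0.07 tilt [ 0. -0.] Fcab [-2.77  0.65] -1.44 open 59.9
t 9.43 cab mm [-15.3  -1.5] z 36.9 tool y yaw-cab -0.06 tilt [ 0.0012 -0.    ] Fcab [-0.84  0.6 ] -0.53 open 59.7
```

View pics/p3.png

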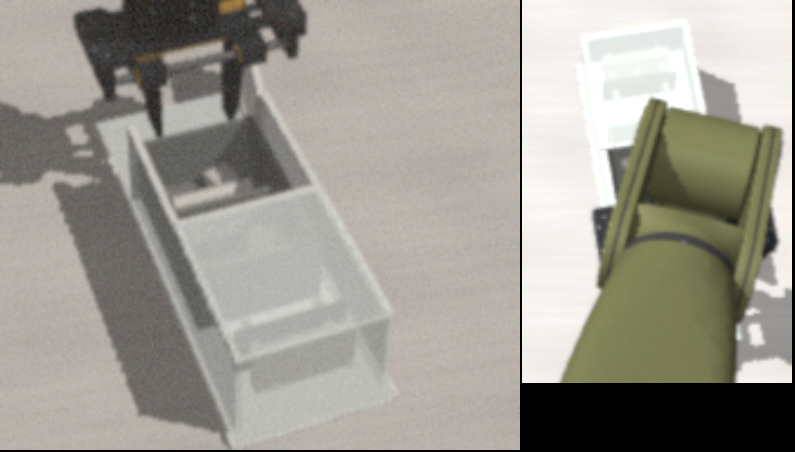

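The view shows the fingers inside the cabinet mouth against the tray front, with the tray straight and not yet at the pad. Now I'll feel for the stop in 2 mm rows.

```bash
cat > f.sh <<'E'
python3 -c "
import h;h.st()" | sed 's/tool.*Fcab/F/'
E
for i in 1 2 3 4 5 6 7 8; do python3 -m crank '[[[0,0,0],[-0.1,0,0],60]]'>/dev/null; sh f.sh; done
```

```text
t 9.55 cab mm [-14.3  -1.4] z 36.9 F [-3.46 -0.11] 2.44 open 60.0
t 9.68 cab mm [-12.2  -1.4] z 36.9 F [-3.68  0.53] 2.69 open 59.9
t 9.8 cab mm [-10.1  -1.4] z 36.9 F [-4.08  0.45] 3.51 open 59.5
t 9.93 cab mm [-8.1 -1.4] z 36.9 F [-4.2  -0.57] 3.29 open 60.0
t 10.05 cab mm [-6.  -1.5] z 36.9 F [-5.03 -0.27] 3.77 open 59.9
t 10.18 cab mm [-4.  -1.4] z 36.9 F [-5.67  0.75] 3.6 open 60.0
t 10.3 cab mm [-2.  -1.4] z 36.9 F [-4.48 -0.06] 3.28 open 60.0
t 10.43 cab mm [-0.  -1.4] z 36.9 F [-5.52 -0.15] 3.39 open 60.0
```

```bash
for i in 1 2 3 4 5; do python3 -m crank '[[[0,0,0],[-0.1,0,0],60]]'>/dev/null; sh f.sh; done
```

```text
t 10.55 cab mm [ 2.  -1.5] z 36.9 F [-5.18 -0.26] 3.31 open 59.9
t 10.68 cab mm [ 3.9 -1.4] z 36.8 F [-4.73  0.7 ] 2.91 open 60.1
t 10.8 cab mm [ 5.9 -1.4] z 36.8 F [-5.8  -1.08] 3.94 open 59.8
t 10.93 cab mm [ 8.  -1.5] z 36.9 F [-5.33 -0.04] 4.3 open 60.0
t 11.05 cab mm [10.  -1.5] z 36.9 F [-4.79 -0.33] 3.42 open 60.2
```

```bash
for i in 1 2 3; do python3 -m crank '[[[0,0,0],[-0.1,0,-0.015],60]]'>/dev/null; sh f.sh; done; for i in 1 2 3 4; do python3 -m crank '[[[0,0,0],[-0.1,0,0],60]]'>/dev/null; sh f.sh; done
```

```text
t 11.18 cab mm [12.2 -1.4] z 36.9 F [-2.79  0.14] 1.14 open 60.0
t 11.3 cab mm [14.2 -1.3] z 37.0 F [-2.82  0.21] -0.67 open 60.2
t 11.43 cab mm [16.1 -1.2] z 37.1 F [-0.68  0.36] -1.99 open 60.1
t 11.55 cab mm [18.  -1.3] z 37.2 F [-2.06 -0.02] -1.09 open 60.1
t 11.68 cab mm [20.  -1.3] z 37.4 F [-1.63  0.14] -2.07 open 59.8
t 11.8 cab mm [22.1 -1.4] z 37.5 F [-2.13 -0.56] -1.63 open 60.0
t 11.93 cab mm [24.1 -1.4] z 37.5 F [-2.28  0.45] -1.28 open 60.0
```

```bash
for i in 1 2 3 4 5; do python3 -m crank '[[[0,0,0],[-0.1,0,0],60]]'>/dev/null; sh f.sh; done
```

```text
t 12.05 cab mm [26.  -1.4] z 37.5 F [-1.87  0.81] -1.5 open 59.8
t 12.18 cab mm [28.  -1.4] z 37.5 F [-1.39 -0.23] -1.11 open 59.8
t 12.3 cab mm [30.  -1.4] z 37.5 F [-1.53  0.18] -0.02 open 59.7
t 12.43 cab mm [32.  -1.4] z 37.5 F [-2.01  0.29] -1.14 open 59.7
t 12.55 cab mm [34.1 -1.4] z 37.6 F [-2.22 -0.28] -1.61 open 60.0
```

```bash
for i in 1 2 3 4 5; do python3 -m crank '[[[0,0,0],[-0.1,0,0],60]]'>/dev/null; sh f.sh; done
```

```text
t 12.68 cab mm [36.  -1.4] z 37.5 F [-1.93 -0.17] -1.09 open 60.1
t 12.8 cab mm [37.8 -1.5] z 37.4 F [-3.16  0.62] -0.91 open 60.1
t 12.93 cab mm [39.5 -1.5] z 37.3 F [-4.16 -0.22] -0.71 open 59.9
t 13.05 cab mm [41.3 -1.4] z 37.2 F [-5.51 -0.97] -0.97 open 60.1
t 13.18 cab mm [43.1 -1.5] z 37.2 F [-6.64 -1.09] -1.33 open 60.0
```

```bash
for i in 1 2 3; do python3 -m crank '[[[0,0,0],[0,0,0],60],[[0,0,0],[0,0,0],60]]'>/dev/null; sh f.sh; done
```

```text
t 13.43 cab mm [43.3 -1.5] z 37.2 F [-4.79 -1.2 ] -1.77 open 59.8
t 13.68 cab mm [43.3 -1.5] z 37.2 F [-5.15 -0.48] -0.79 open 59.9
t 13.93 cab mm [43.3 -1.5] z 37.2 F [-5.15 -0.92] -0.7 open 60.3
```

```bash
python3 -m crank '[[[0,0,0],[0.03,0,0],60],[[0,0,0],[0.03,0,0],60],[[0,0,0],[0.03,0,0],60],[[0,0,0],[0.03,0,0],60],[[0,0,0],[0.03,0,0],60],[[0,0,0],[0.03,0,0],60]]'>/dev/null; sh f.sh;  for i in 1 2 3; do python3 -m crank '[[[0,0,0],[0.03,0,0],60],[[0,0,0],[0.03,0,0],60],[[0,0,0],[0.03,0,0],60],[[0,0,0],[0.03,0,0],60]]'>/dev/null; sh f.sh; done
```

```text
t 14.68 cab mm [40.9 -1.5] z 38.1 F [-0.24 -0.11] 0.11 open 59.7
t 15.18 cab mm [37.9 -1.4] z 37.5 F [ 0.72 -0.16] 0.59 open 60.0
t 15.68 cab mm [35.5 -1.4] z 37.6 F [ 0.08 -0.66] 0.66 open 59.5
t 16.18 cab mm [33.1 -1.4] z 37.5 F [0.2  0.09] 0.01 open 60.1
```

```bash
python3 -m crank '[[[0,0,0],[0.5,0,0],60],[[0,0,0],[1,0,0],60],[[0,0,0],[1,0,0],60],[[0,0,0],[1,0,0],60],[[0,0,0],[1,0,0],30],[[0,0,0],[1,0,-0.4],0],[[0,0,0],[0.85,0,-1],0],[[0,0,0],[0,0,-1],0],[[0,0,0],[0,0,-1],0],[[0,0,0],[0,0,-1],0],[[0,0,0],[0,0,0],0]]'; sh f.sh
python3 -m crank '[[[0,0,0],[0,1,0],0],[[0,0,0],[0,1,0],0],[[0,0,0],[0,1,0],0],[[0,0,0],[0,1,0],0],[[0,0,0],[0,1,0],0],[[0,0,0],[0,0.6,0],0],[[0,0,0],[0,0,0],0]]'; python3 -c "
from h import *
st()
hx,hy=9,12;p=[]
for a in np.r_[1.757:-.01:15j]:
    r=85;d=3+hx*abs(np.cos(a))+hy*abs(np.sin(a))
    p.append([-6-r*np.sin(a)-d*np.cos(a),59.5-r*np.cos(a)+d*np.sin(a)])
p=np.array(p);print(np.round(p,1).tolist());q=np.diff(p,axis=0)/20;print(np.round(np.c_[-q[:,0],q[:,1]],2).tolist())
a=cams.get_image('scene')[165:415,200:420]
cv2.imwrite('pics/p4.png',cv2.convertScaleAbs(cv2.resize(a,(520,591)),alpha=1.5))
"
```

```text
clock: 17.55
tcp_pos: [0.4525, -0.0905, 0.1272]
orientation: [-0.084, 0.996, -0.001, 0.002]
force: [1.1, 0.2, -0.2]
opening: 0.0008
finger_force: 0.0
t 17.55 cab mm [-93.2  -1.8] z 127.2 F [1.17 0.03] -0.24 open 0.8
clock: 18.42
tcp_pos: [0.4323, 0.0206, 0.1248]
orientation: [-0.085, 0.996, -0.0, -0.0]
force: [-0.0, -0.2, -0.3]
opening: 0.0005
finger_force: 0.0
t 18.43 cab mm [-94.2 111.2] z 124.8 tool y yaw-cab 0.0 tilt [-0.001  -0.0002] Fcab [-0.05 -0.17] -0.34 open 0.5
[[-86.5, 91.4], [-89.9, 80.1], [-91.8, 69.4], [-92.6, 59.4], [-92.1, 49.2], [-90.3, 38.9], [-87.2, 28.7], [-82.7, 18.7], [-76.8, 9.2], [-69.5, 0.4], [-61.0, -7.4], [-51.3, -14.1], [-40.6, -19.5], [-29.1, -23.4], [-17.3, -25.6]]
[[0.17, -0.57], [0.1, -0.53], [0.04, -0.5], [-0.02, -0.51], [-0.09, -0.52], [-0.16, -0.51], [-0.23, -0.5], [-0.3, -0.47], [-0.36, -0.44], [-0.43, -0.39], [-0.48, -0.34], [-0.53, -0.27], [-0.57, -0.19], [-0.59, -0.11]]
```

View pics/p4.png

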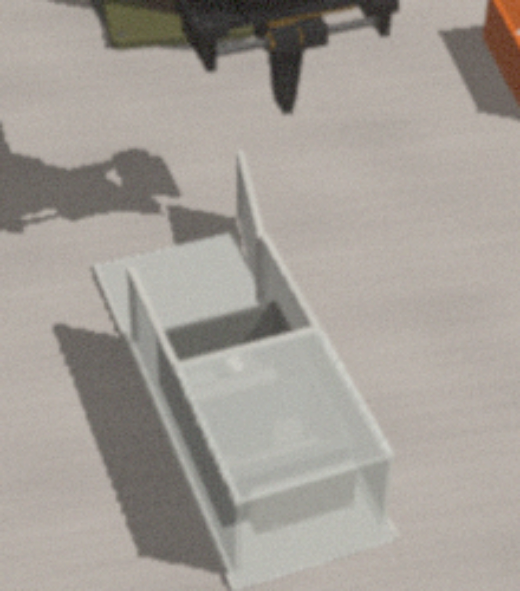

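The tray is well inside and straight against the pad. The shut fingertips (about 285, 110) are left of the door. Next I descend and swing the door.

```bash
python3 -m crank '[[[0,0,0],[0,0,1],0],[[0,0,0],[0,0,1],0],[[0,0,0],[0,0,1],0],[[0,0,0],[0,0,1],0],[[0,0,0],[-0.3,0,0],0],[[0,0,0],[0,-0.4,0],0]]'>/dev/null; sh f.sh
python3 -m crank '[[[0,0,0],[0,-0.4,0],0],[[0,0,0],[0.1,-0.4,0],0],[[0,0,0],[0.1,-0.5,0],0]]'>/dev/null; sh f.sh
python3 -m crank '[[[0,0,0],[0.1,-0.5,0],0],[[0,0,0],[0.04,-0.5,0],0],[[0,0,0],[-0.02,-0.5,0],0]]'>/dev/null; sh f.sh
```

```text
t 19.23 cab mm [-86.8 102.1] z 46.4 F [0.15 0.89] -0.59 open 0.9
t 19.6 cab mm [-91.3  76.1] z 46.2 F [2.06 0.08] 0.58 open 0.4
t 19.98 cab mm [-94.4  46.2] z 45.5 F [0.03 2.84] -0.43 open 0.6
```

```bash
python3 -m crank '[[[0,0,0],[-0.12,-0.5,0],0],[[0,0,0],[-0.18,-0.5,0],0],[[0,0,0],[-0.23,-0.5,0],0],[[0,0,0],[-0.3,-0.47,0],0]]'>/dev/null; sh f.sh
python3 -m crank '[[[0,0,0],[-0.36,-0.44,0],0],[[0,0,0],[-0.43,-0.39,0],0],[[0,0,0],[-0.48,-0.34,0],0]]'>/dev/null; sh f.sh
python3 -m crank '[[[0,0,0],[-0.5,-0.2,0],0],[[0,0,0],[-0.5,-0.15,0],0]]'>/dev/null; sh f.sh
```

```text
t 20.48 cab mm [-77.6   6.8] z 45.3 F [0.02 1.49] 0.63 open 0.4
t 20.85 cab mm [-51.9 -16.6] z 45.4 F [-1.46  1.25] 0.17 open 0.1
t 21.1 cab mm [-31.7 -23.3] z 45.4 F [-1.44  1.59] 0.26 open 0.5
```

Near shut; finishing in small steps while watching the force.

```bash
python3 -m crank '[[[0,0,0],[-0.25,0,0],0],[[0,0,0],[-0.2,0,0],0]]'>/dev/null; sh f.sh
for i in 1 2 3 4; do python3 -m crank '[[[0,0,0],[-0.08,0,0],0]]'>/dev/null; sh f.sh;done
```

```text
t 21.35 cab mm [-22.9 -23.5] z 45.7 F [-1.2  -0.75] -0.05 open 0.5
t 21.48 cab mm [-21.7 -23.3] z 45.7 F [-3.63 -1.73] 2.33 open 0.4
t 21.6 cab mm [-21.7 -23.3] z 45.7 F [-9.82 -1.19] 5.85 open 0.4
t 21.73 cab mm [-21.7 -23.3] z 45.7 F [-15.44  -1.88] 10.69 open 0.2
t 21.85 cab mm [-21.7 -23.3] z 45.7 F [-20.82  -1.01] 14.28 open 0.6
```

That pressed the shut door harder than I meant to (about 21 N along x). Backing off now, then checking.

```bash
python3 -m crank '[[[0,0,0],[0.2,0,0],0],[[0,0,0],[0.3,0,0],0],[[0,0,0],[1,0,0],0],[[0,0,0],[1,0,0],0],[[0,0,0],[1,0,0],0],[[0,0,0],[1,0,-1],0],[[0,0,0],[1,0,-1],0],[[0,0,0],[0,0,-1],0],[[0,0,0],[0,0,-1],0],[[0,0,0],[0,0,0],0]]'; python3 - <<'E'
from h import *
st()
a=cams.get_image("scene")[225:415,200:420];b=cams.get_image("top")[105:275,285:405]
a=cv2.resize(a,(520,450));b=cv2.resize(b,(270,383));c=np.zeros((452,795,3),np.uint8);c[:450,:520]=a;c[:383,522:792]=b
cv2.imwrite("pics/p5.png",cv2.convertScaleAbs(c,alpha=1.5))
E
```

```text
clock: 23.1
tcp_pos: [0.4243, -0.1176, 0.1275]
orientation: [-0.084, 0.996, -0.001, 0.002]
force: [0.1, -0.1, 0.7]
opening: 0.0004
finger_force: 0.0
t 23.1 cab mm [-125.5  -23.7] z 127.5 tool y yaw-cab -0.07 tilt [ 0.0048 -0.0015] Fcab [ 0.11 -0.09] 0.71 open 0.4
```

View pics/p5.png

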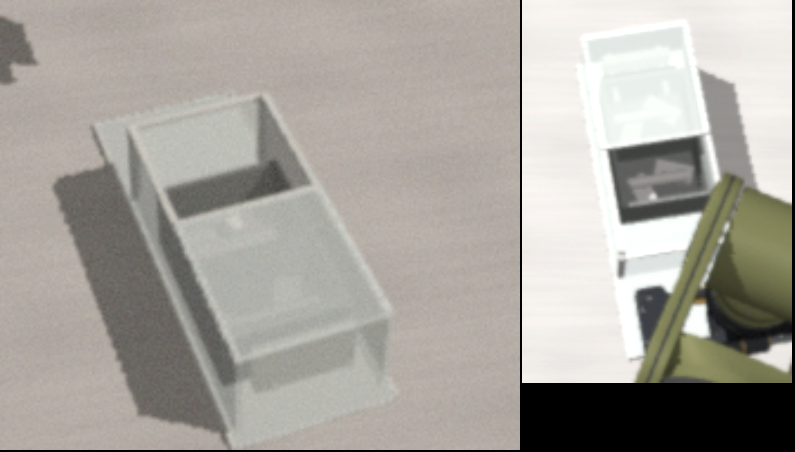

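The door's top edge runs straight from wall to wall (about 130,128 to 265,95), so it is shut. The tray is still in place against the pad. Handing in.

```bash
python3 -c "
from bench import manip
print(manip.job_done())"
```

```text
the job is handed in; nothing more can be done
None
```

I handed the job in with the tray resting on the sprung stop (pressed to about 3.3 N) and the door shut, but at the end I pushed the shut door with about 21 N along x, or 25 N counting the vertical force, so the 22 N acrylic limit may have been broken; the hand-in gave no verdict.

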